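Set out the wash supplies on the drip tray

TASK

Set out the laundry supplies in the steel drip tray: stand the detergent bottle in the end compartment next to the coin box, lay the scrub brush bristles down in the compartment at the opposite end, and stand the stain-remover tub in the middle compartment between them. Put the measuring cup, mouth up, on top of the tub, in the middle of its lid. Leave the jar of pegs and the spray bottle where they stand.

Things in the scene. Friction and masses are not known exactly. Their poses are not given: they have to be found in the camera images.
- bottle: Detergent bottle, white with a paper label, standing upright: round body 56 mm in diameter up to 95 mm (label 57 mm), then a shoulder, then a grey cap 34 mm in diameter from 110 to 130 mm (its top). About 0.2 to 0.4 kg. Origin: centre of its underside, z up. It starts on the blue mat.
- tub: Stain-remover tub, a squat white round tub 60 mm in diameter with a flat grey lid 62 mm in diameter (fixed on, from 58 to 75 mm). 75 mm tall, 0.25 kg. Origin: centre of its underside, z up; the lid's top is 75 mm above it. It starts on the blue mat.
- cup: Measuring cup, white, empty, standing mouth up: 47 mm outside diameter at the foot, 50 mm at the rim, 50 mm tall, wall 3 mm, 40 g. Origin: centre of its underside, z up (towards the mouth). It starts on the blue mat.
- brush: Scrub brush lying bristles down: wooden block 44 mm (its x) by 66 mm (its y), from 20 to 45 mm above the origin, over a slightly smaller block of pale bristles (stiff, they do not bend), 45 mm tall in all, 0.1 kg. Origin: centre of the bristles' underside, z up. It starts on the blue mat.
- tray: Steel drip tray, fixed, lying along its y axis, 98 mm (x) by 282 mm (y). Three equal square compartments in a row, 86 by 86 mm inside, centred at y = -92, 0 and +92 mm (x = 0). Walls 6 mm thick, top at 16 mm; the compartment floor is 4 mm above the origin. Origin: centre of its underside, on the table, z up. The tray may be nearer or farther than the mat.
- coin_box: Grey metal coin box, fixed, 90 mm (x) by 80 mm (y) by 120 mm tall with a coin slot on top. It stands on the table just past one end of the tray (either end, its centre about 225 mm from the tray's centre). Origin: centre of its underside.
- peg_jar: Clear open jar of wooden clothes pegs, 76 mm in diameter, about 80 mm tall with its pegs, standing loose on the table past the other end of the tray (its centre about 225 mm from the tray's centre). Leave it alone. Origin: centre of its underside.
- mat: Thin blue-grey rubber mat, fixed to the table, 120 mm (x) by 490 mm (y), 3 mm thick, on which the four supplies start in a row about 125 mm apart, in any order. Origin: centre of its underside.
- spray: White spray bottle with a black trigger head, 68 mm in diameter, 180 mm tall, standing loose at the robot's left. Leave it alone. Origin: centre of its underside.
There are look-alikes about, which are no part of the job. Leave any yellow look-alike of the brush alone.

How it is judged:
At the end, for the whole second after the job is handed in: Bottle, tub and brush each within 0.12 rad of upright on the floor of the compartment next to the coin box, the middle one and the opposite one (18 mm from its centre, under 10 mm up); cup mouth up on the tub's lid, within 12 mm of its centre and 0.12 rad of level; all at rest (((y of coin_box in the frame of tray above 0 m and x of bottle in the frame of tray between -0.018 and 0.018 m and y of bottle in the frame of tray between 0.074 and 0.11 m and x of brush in the frame of tray between -0.018 and 0.018 m and y of brush in the frame of tray between -0.11 and -0.074 m) or (y of coin_box in the frame of tray below 0 m and x of bottle in the frame of tray between -0.018 and 0.018 m and y of bottle in the frame of tray between -0.11 and -0.074 m and x of brush in the frame of tray between -0.018 and 0.018 m and y of brush in the frame of tray between 0.074 and 0.11 m)) and x of tub in the frame of tray between -0.018 and 0.018 m and y of tub in the frame of tray between -0.018 and 0.018 m and z of each of bottle, brush, tub in the frame of tray below 0.01 m and angle between each of bottle, brush, tub, cup's own z axis and vertical below 0.12 rad and horizontal distance between cup and tub below 0.012 m and z of cup in the frame of tub between 0.07 and 0.08 m and linear speed of each of bottle, brush, tub, cup below 0.02 m/s); the robot touches nothing.
It fails at once if the peg jar was disturbed (moved more than 20 mm) (distance of peg_jar from where it was at the start of the episode above 0.02 m).
It fails at once if the spray bottle was disturbed (moved more than 20 mm) (distance of spray from where it was at the start of the episode above 0.02 m).
It also fails if it takes over 112 s, if anything falls off the work surface, if the arm or the gripper's body presses on something with over 40 N, if the wrist force passes 120 N, or if a joint passes its speed limit or range.

ROBOT

A 6-joint arm with a two-finger parallel gripper is mounted at the origin on the work surface. World frame = base frame: x ahead of the robot, y to its left, z up, the work surface at z = 0. Lengths are in m, angles in rad, forces in N, time in s.
With the tool pointing down it reaches from about 0.25 to 0.775 m from the base axis. Payload 8.9 kg.
Tool frame: the origin (TCP) lies on the centre line of the jaws, within the pads' length; the fingertips stand 19 mm ahead of it and the grasp point (between the pads) is the TCP; z points along the fingers, y is the line along which they close (so a half turn about z gives the same grasp; the last joint's range is limited). The gripper opens to 85 mm and grips with 20 to 120 N. Pads are 22 mm wide; open, the fingers measure 114 mm over their backs; the gripper's body (76 mm by 85 mm) begins 54 mm behind the grasp point. The pads swing forward as they close: fully open they stand 13 mm farther back than shut.
Start: joints at [-1.436, 0.291, -0.153, 1.127, 0, 1.431], TCP at [0.142, -0.505, 0.25] pointing down, gripper open.
Joint ranges: [-2.52, 2.52], [-0.91, 1.74], [-1.3, 1.37], [-1.96, 2.02], [-1.52, 1.47], [-3.14, 3.14]. Speed limits (rad/s): [2.22, 2.22, 2.79, 3.14, 3.14, 3.14].

INTERFACE

Orientations are given as a unit quaternion [w, x, y, z].
In Python, from bench import ctrl, cams gives the robot as it stands.
- The arm moves only by the tool jog_arm, never from a script. Its argument "commands" is a list of rows, each a list of 3 entries, a list of its own where there are three numbers: the turn, a rotation vector about the tool's x, y, z in units of 5 degrees (1.0 is 5 degrees), then the shift along the tool's x, y, z in units of 30 mm (1.0 is 30 mm), then the closure, from -1 (fully open) to 1 (shut). A call has 1 to 10 rows; each row shifts and turns the commanded pose from where the row before left it, along the tool's axes as they then stand; what a row does not reach is not made up. A row lasts 1/12 s, in which the tool goes at most 41.7 mm and 7.16 degrees, less where a joint would pass 70% of its speed; a pose out of reach is approached as far as the arm can. A call is refused whole if a number of a shift passes 1 or a number of a turn 1, either way. A call with a gripper value outside its range is refused whole. The fingers move at their own pace and stop on an object; the grip force is fixed at half the most. Time passes only in rows, so rows that do not move let the fingers close. It gives the time, the measured TCP pose, the force, the opening and the grip force at its end, in the units of the state.
- ctrl.sense(): the state, without advancing time (a new reading comes with each control period).
- cams.capture(name): name is "scene" or "top" or "wrist"; returns the picture (420x560x3 uint8, red, green, blue); there is no depth.
- cams.camera_model(name): a dict with "mtx" (3x3 intrinsics, pixels), "k1" (the pictures are not rectified: a ray, as slopes to the right and down, at radius r is drawn at 1 + k1 r^2 times it, then the intrinsics apply), "R" (3x3) and "t" (3): a world point X has camera coordinates R X + t; the wrist camera has in their place "T_tool_cam" (4x4, takes a point from camera to tool coordinates, whose origin is the TCP and whose axes are the flange's). Camera axes: x right, y down, z forward; pixel columns grow to the right and rows downward; lengths in m; the calibration is good to about 2 mm. A picture is of the moment at which its call begins: read the wrist's pose just before it. camera_model takes no time and is no camera call.
- ctrl.hand_in(): hands the job in; it is judged then, once.
The state is a dict: "t": time; "joint_pos": joint angles; "qd": joint speeds; "tau": joint torques, N m; "eef_pos": TCP position; "tcp_rot": TCP orientation; "force": force on the tool from outside, world axes, zero at the start; "moment": the same for the moment, N m; "opening": finger opening in m; "grasp_force": force on a finger pad.
Only numpy, scipy, OpenCV 4.12 (cv2) and the standard library are available. Lean on these libraries where they do the work, as an engineer would, in place of code of your own. Each camera call takes 0.05 s, during which the arm holds its last target. There are 200 camera calls.

## Working session

There is one attempt and no reset: what is moved stays moved. The work goes in short steps, Python scripts to look and compute and a tool call to move; the robot and the scene stay as the last step left them, time stands still between calls to the robot, and variables do not carry over. Pictures are saved under pics/ and viewed, at most 14 in all, crops included, and the job is handed in when it is done.

Besides the shell and the picture viewer there is one more tool, called after ">>>" in YAML: its name, and indented under it one key for each argument. jog_arm: Moves the arm, as the interface text tells. Its arguments: {"type":"object","properties":{"commands":{"type":"array"}},"required":["commands"]}

```bash
ls; mkdir -p pics; python3 - <<'E'
from bench import ctrl,cams
import cv2,numpy as np
for n in("scene","top"):
    cv2.imwrite(f"pics/{n}0.png",cams.capture(n)[...,::-1])
    m=cams.camera_model(n);R=np.array(m["R"]);print(n,m["mtx"],m["k1"],-R.T@np.array(m["t"]),R.round(2).tolist())
print(cams.camera_model("wrist"))
s=ctrl.sense();print(s["eef_pos"],s["tcp_rot"],s["opening"],s["t"])
E
```

```text
pics
scene [[512.49914441   0.         277.67829665]
 [  0.         512.49914441 208.40876947]
 [  0.           0.           1.        ]] -0.07319481336577054 [0.99600188 0.82891545 0.99833559] [[-0.87, 0.5, -0.0], [0.38, 0.66, -0.65], [-0.32, -0.56, -0.76]]
top [[447.7353519    0.         282.22138325]
 [  0.         447.7353519  210.08441222]
 [  0.           0.           1.        ]] 0.012572101777020561 [0.44551856 0.10298983 1.02700418] [[0.0, -1.0, -0.02], [-0.99, 0.0, -0.14], [0.14, 0.02, -0.99]]
{'mtx': array([[329.28925712,   0.        , 276.94830406],
       [  0.        , 329.28925712, 207.37815717],
       [  0.        ,   0.        ,   1.        ]]), 'k1': -0.049285968114838326, 'T_tool_cam': array([[ 7.14508029e-04, -9.55395656e-01, -2.95328004e-01,
         7.44844762e-02],
       [ 9.99998951e-01,  1.05469703e-03, -9.92610526e-04,
         1.75294285e-03],
       [ 1.25981735e-03, -2.95326985e-01,  9.55395408e-01,
        -1.23520420e-01],
       [ 0.00000000e+00,  0.00000000e+00,  0.00000000e+00,
         1.00000000e+00]])}
[ 0.14191292 -0.50509062  0.24981547] [-5.57635636e-04  9.90640640e-01  1.36494731e-01 -4.67676549e-06] 0.08498252268147558 0.1
```

View pics/top0.png

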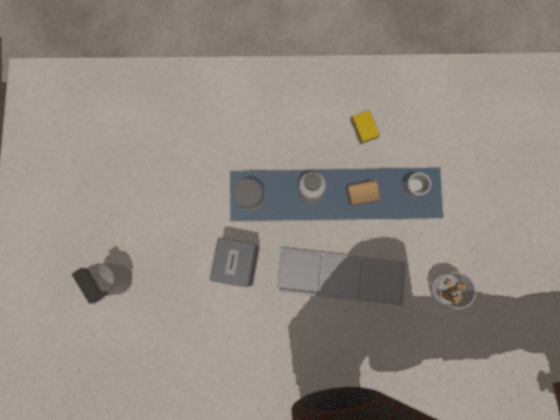

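View pics/scene0.png

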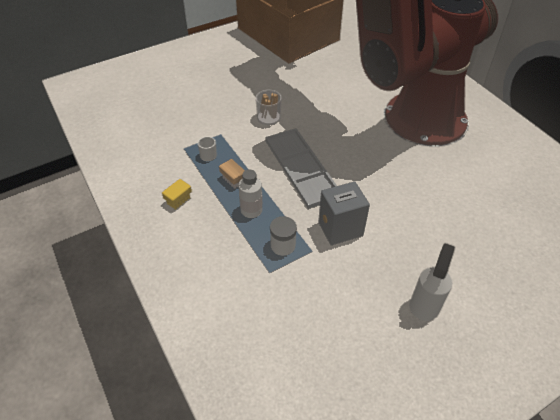

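The top view, with world x up and y left, shows:
- tub (249,193), bottle (313,185), brush (364,193) and cup (419,185) on the mat
- tray from about (280,248) to (404,304)
- coin box (234,262) at the +y end, peg jar (453,290) at the −y end, spray (100,283)

There are two brush candidates: the wood-coloured one at (364,193) on the mat and the yellow one at (366,126) off it. The one on the mat fits the description. I'll confirm it in an enlarged crop.

```bash
python3 - <<'E'
import cv2
t=cv2.imread("pics/top0.png");s=cv2.imread("pics/scene0.png")
f=lambda a:cv2.convertScaleAbs(a,alpha=1.5,beta=15)
cv2.imwrite("pics/topc.png",f(cv2.resize(t[105:310,205:475],(0,0),fx=2.9,fy=2.9,interpolation=2)))
cv2.imwrite("pics/scenec.png",f(cv2.resize(s[120:275,180:380],(0,0),fx=3.8,fy=3.8,interpolation=2)))
E
```

```text
(no output)
```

View pics/topc.png

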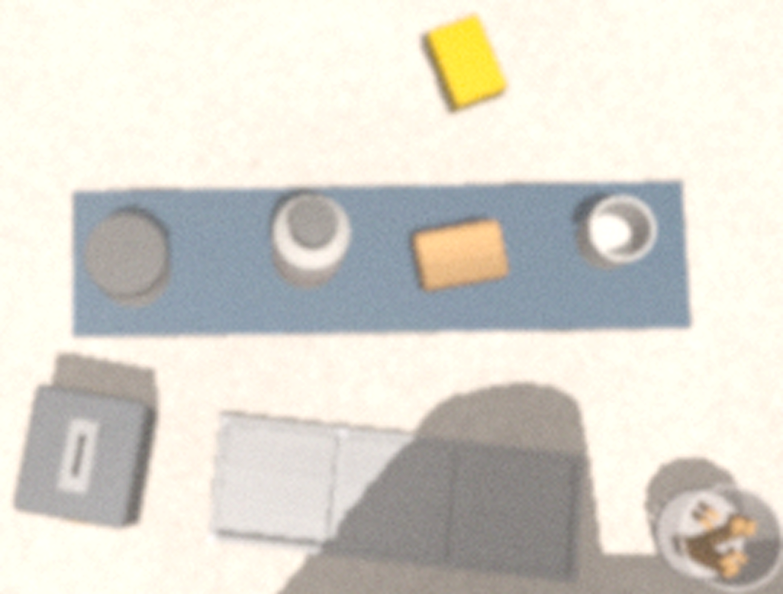

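View pics/scenec.png

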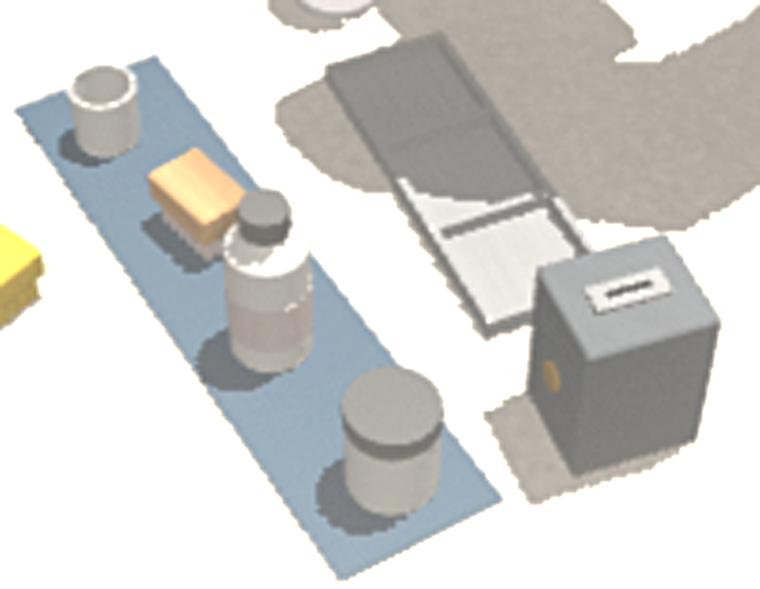

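The crop confirms it: the brush on the mat is wood-coloured at topc (462,255), and the block at (466,62) is the yellow look-alike, which I'll leave alone. Next I'll triangulate from the two views.

```bash
cat > h.py <<'E'
from bench import ctrl,cams
import cv2,numpy as np
from scipy.spatial.transform import Rotation as Ro
def model(n,s=None):
    m=cams.camera_model(n)
    if n=="wrist":
        T=np.eye(4);T[:3,:3]=Ro.from_quat(np.roll(s["tcp_rot"],-1)).as_matrix();T[:3,3]=s["eef_pos"]
        C=np.linalg.inv(T@np.array(m["T_tool_cam"]));R,t=C[:3,:3],C[:3,3]
    else: R,t=np.array(m["R"]),np.array(m["t"])
    return np.array(m["mtx"]),np.array([m["k1"],0,0,0.]),R,t
def rays(M,px):
    K,d,R,t=M;u=cv2.undistortPoints(np.float64(px).reshape(-1,1,2),K,d).reshape(-1,2)
    D=np.c_[u,np.ones(len(u))]@R;return -R.T@t,D/np.linalg.norm(D,axis=1)[:,None]
def at_z(M,px,z):
    c,D=rays(M,px);return c+D*((z-c[2])/D[:,2])[:,None]
def tri(obs): # [(M,px)]
    A=np.zeros((3,3));b=np.zeros(3);L=[]
    for M,p in obs:
        c,D=rays(M,[p]);P=np.eye(3)-np.outer(D[0],D[0]);A+=P;b+=P@c;L.append((P,c))
    X=np.linalg.solve(A,b);return X,max(np.linalg.norm(P@(X-c)) for P,c in L)
def project(M,X):
    K,d,R,t=M;return cv2.projectPoints(np.float64(X).reshape(-1,1,3),cv2.Rodrigues(R)[0],t,K,d)[0].reshape(-1,2)
E
python3 - <<'E'
from h import *
T,S=model("top"),model("scene")
ct=lambda p:np.array(p)/2.9+[205,105]-.33; cs=lambda p:np.array(p)/3.8+[180,120]-.37
P=dict(tub=((127,253),(392,405)),cap=((314,221),(264,209)),cup=((622,228),(104,88)),
b1=((415,233),(194,149) if 0 else (248,190)),b2=((497,219),(194,149)),b3=((508,273),(150,183)),b4=((424,290),(208,220)),
t1=((222,411),(487,330)),t2=((583,457),(330,68)),t3=((572,580),(440,35)),m1=((73,192),(342,578)),m2=((683,182),(17,110)),m3=((690,327),(155,57)),m4=((74,335),(500,497)))
for k,(a,b) in P.items():
    X,e=tri([(T,ct(a)),(S,cs(b))]);print(k,X.round(4),round(e,4))
b=at_z(T,[ct(p) for p in[(415,233),(497,219),(508,273),(424,290)]],.048);print(b.round(4).tolist(),b.mean(0))
q=at_z(T,[ct(p) for p in[(222,411),(583,457),(572,580),(212,538)]],.016);print(q.round(4).tolist(),q.mean(0))
E
```

```text
tub [0.6213 0.1981 0.0781] 0.0013
cap [0.6336 0.0615 0.1325] 0.0013
cup [ 0.6435 -0.1749  0.0532] 0.002
b1 [ 0.6241 -0.007   0.0893] 0.0129
b2 [ 0.635  -0.0676  0.0824] 0.0138
b3 [ 0.6292 -0.1063  0.0039] 0.0121
b4 [ 0.6143 -0.038   0.0192] 0.0134
t1 [0.5075 0.1293 0.0122] 0.0019
t2 [ 0.4722 -0.1485  0.0157] 0.0016
t3 [ 0.3807 -0.1371  0.017 ] 0.0003
m1 [0.6854 0.2494 0.0053] 0.0009
m2 [ 0.6913 -0.2394  0.0024] 0.0018
m3 [ 0.575  -0.2398  0.0027] 0.0009
m4 [0.5695 0.2463 0.005 ] 0.0005
[[0.6429, -0.0204, 0.048], [0.6535, -0.0831, 0.048], [0.6116, -0.0902, 0.048], [0.5987, -0.0263, 0.048]] [ 0.62666779 -0.05501162  0.048     ]
[[0.5088, 0.128, 0.016], [0.4735, -0.1495, 0.016], [0.3809, -0.1376, 0.016], [0.4116, 0.1355, 0.016]] [ 0.44370766 -0.00587581  0.016     ]
```

```bash
cat >> h.py <<'E'
def go(target,phi_deg):
    "print units (tool axes) to reach world target, and turn about tool z first"
    s=ctrl.sense();R=Ro.from_quat(np.roll(s["tcp_rot"],-1))
    G=Ro.from_euler('z',phi_deg,degrees=True)*Ro.from_euler('x',180,degrees=True)
    r=(R.inv()*G).as_rotvec(degrees=True)/5
    print("turn",r.round(2),"shift after turn",(G.inv().apply(np.array(target)-s["eef_pos"])/.03).round(2),"shift now",(R.inv().apply(np.array(target)-s["eef_pos"])/.03).round(2))
E
python3 - <<'E'
from h import *
T,S=model("top"),model("scene")
ct=lambda p:np.array(p)/2.9+[205,105]-.33; cs=lambda p:np.array(p)/3.8+[180,120]-.37
for a,b in [((415,233),(208,220)),((497,219),(150,183)),((508,273),(194,149)),((424,290),(248,190))]:
    X,e=tri([(T,ct(a)),(S,cs(b))]);print(X.round(4),round(e,4))
go((.633,.0615,.25),82.8)
E
```

```text
[ 0.6394 -0.0179  0.055 ] 0.0025
[ 0.6529 -0.0828  0.041 ] 0.0026
[ 0.6118 -0.0904  0.0465] 0.0001
[ 0.5994 -0.0268  0.0542] 0.0021
turn [-1.000e-02 -1.000e-02 -1.342e+01] shift after turn [ 2.079e+01  1.387e+01 -1.000e-02] shift now [ 2.087e+01 -1.376e+01  1.000e-02]
```

>>> jog_arm:
  commands:
    - [[0, 0, -1], [0, 0, 0], -1]
    - [[0, 0, -1], [0, 0, 0], -1]
    - [[0, 0, -1], [0, 0, 0], -1]
    - [[0, 0, -1], [0, 0, 0], -1]
    - [[0, 0, -1], [0, 0, 0], -1]
    - [[0, 0, -1], [0, 0, 0], -1]
    - [[0, 0, -1], [0, 0, 0], -1]
    - [[0, 0, -1], [0, 0, 0], -1]
    - [[0, 0, -1], [0, 0, 0], -1]
    - [[0, 0, -1], [0, 0, 0], -1]

```text
t: 0.93
eef_pos: [0.1419, -0.5052, 0.2499]
tcp_rot: [-0.0, 0.839, 0.544, 0.0]
force: [-0.9, 0.6, 0.5]
opening: 0.0854
grasp_force: 0.0
```

>>> jog_arm:
  commands:
    - [[0, 0, -1], [0, 0, 0], -1]
    - [[0, 0, -1], [0, 0, 0], -1]
    - [[0, 0, -1], [0, 0, 0], -1]
    - [[0, 0, -0.4], [0, 0, 0], -1]
    - [[0, 0, 0], [0, 0, 0], -1]

```text
t: 1.35
eef_pos: [0.1419, -0.5052, 0.25]
tcp_rot: [-0.0, 0.75, 0.661, 0.0]
force: [0.5, -0.7, 0.7]
opening: 0.0853
grasp_force: 0.0
```

```bash
python3 -c "
from h import *
go((.633,.0615,.25),82.8)"
```

```text
turn [-0.   -0.01 -0.  ] shift after turn [20.79 13.87 -0.  ] shift now [2.080e+01 1.387e+01 1.000e-02]
```

>>> jog_arm:
  commands:
    - [[0, 0, 0], [1, 0.66, 0], -1]
    - [[0, 0, 0], [1, 0.66, 0], -1]
    - [[0, 0, 0], [1, 0.66, 0], -1]
    - [[0, 0, 0], [1, 0.66, 0], -1]
    - [[0, 0, 0], [1, 0.66, 0], -1]
    - [[0, 0, 0], [1, 0.66, 0], -1]
    - [[0, 0, 0], [1, 0.66, 0], -1]
    - [[0, 0, 0], [1, 0.66, 0], -1]
    - [[0, 0, 0], [1, 0.66, 0], -1]
    - [[0, 0, 0], [1, 0.66, 0], -1]

```text
t: 2.18
eef_pos: [0.3773, -0.2315, 0.2503]
tcp_rot: [0.0, 0.751, 0.66, 0.0]
force: [0.7, 0.1, 0.4]
opening: 0.0855
grasp_force: 0.0
```

>>> jog_arm:
  commands:
    - [[0, 0, 0], [1, 0.66, 0], -1]
    - [[0, 0, 0], [1, 0.66, 0], -1]
    - [[0, 0, 0], [1, 0.66, 0], -1]
    - [[0, 0, 0], [1, 0.66, 0], -1]
    - [[0, 0, 0], [1, 0.66, 0], -1]
    - [[0, 0, 0], [1, 0.66, 0], -1]
    - [[0, 0, 0], [1, 0.66, 0], -1]
    - [[0, 0, 0], [1, 0.66, 0], -1]
    - [[0, 0, 0], [0, 0, 0], -1]

```text
t: 2.93
eef_pos: [0.5671, -0.0109, 0.2496]
tcp_rot: [-0.0, 0.75, 0.661, 0.001]
force: [-1.8, -0.3, -0.7]
opening: 0.0851
grasp_force: 0.0
```

```bash
python3 - <<'E'
from h import *
s=ctrl.sense();im=cams.capture("wrist");cv2.imwrite("pics/w1.png",cv2.convertScaleAbs(im[...,::-1],alpha=1.4))
W=model("wrist",s)
th=-.126;R=np.array([[np.cos(th),-np.sin(th)],[np.sin(th),np.cos(th)]])
print(project(W,[(.6213,.1981,.078),(.633,.0615,.133),(.6435,-.1749,.053),(.626,-.055,.048)]).round())
print(project(W,[np.r_[R@(x,y)+[.444,-.005],.016] for x,y in((49,141),(49,-141),(-49,-141),(-49,141)) for x,y in[(x/1e3,y/1e3)]]).round())
go((.633,.0615,.22),82.8)
E
```

```text
[[313. -82.]
 [358.  97.]
 [361. 315.]
 [338. 217.]]
[[203.  47.]
 [217. 295.]
 [139. 295.]
 [107.  49.]]
turn [-0. -0.  0.] shift after turn [2.74 1.92 0.99] shift now [2.74 1.92 0.99]
```

View pics/w1.png

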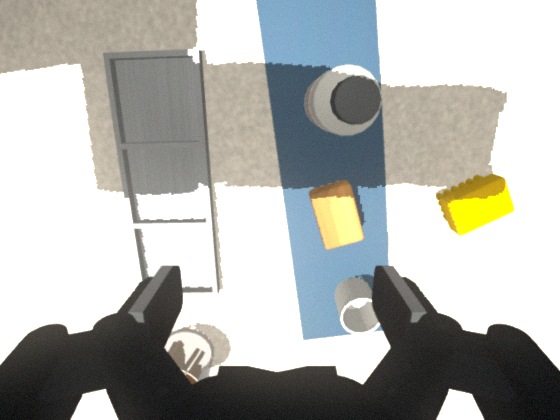

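The wrist view agrees with the predictions to about 3 px: cap (357,99), brush (338,217), cup rim (361,317), tray corners (107,53), (204,50) and (217,292). I'll go for the bottle.

>>> jog_arm:
  commands:
    - [[0, 0, 0], [0.9, 0.64, 0], -1]
    - [[0, 0, 0], [0.9, 0.64, 0], -1]
    - [[0, 0, 0], [0.94, 0.64, 0], -1]
    - [[0, 0, 0], [0, 0, 0], -1]
    - [[0, 0, 0], [0, 0, 0.5], -1]
    - [[0, 0, 0], [0, 0, 0.5], -1]
    - [[0, 0, 0], [0, 0, 0.5], -1]
    - [[0, 0, 0], [0, 0, 0.5], -1]

```text
t: 3.65
eef_pos: [0.6311, 0.058, 0.1895]
tcp_rot: [-0.0, 0.751, 0.66, -0.0]
force: [-0.1, -0.0, 0.5]
opening: 0.0853
grasp_force: 0.0
```

```bash
python3 -c "
from h import *
go((.633,.0615,.085),82.8)"
```

```text
turn [-0.01  0.   -0.05] shift after turn [0.13 0.05 3.48] shift now [0.13 0.05 3.48]
```

>>> jog_arm:
  commands:
    - [[0, 0, 0], [0.12, 0.05, 0.5], -1]
    - [[0, 0, 0], [0, 0, 0.5], -1]
    - [[0, 0, 0], [0, 0, 0.5], -1]
    - [[0, 0, 0], [0, 0, 0.5], -1]
    - [[0, 0, 0], [0, 0, 0.5], -1]
    - [[0, 0, 0], [0, 0, 0.5], -1]
    - [[0, 0, 0], [0, 0, 0.5], -1]
    - [[0, 0, 0], [0, 0, 0], -1]
    - [[0, 0, 0], [0, 0, 0], 1]
    - [[0, 0, 0], [0, 0, 0], 1]

```text
t: 4.48
eef_pos: [0.6339, 0.0618, 0.0862]
tcp_rot: [0.0, 0.751, 0.66, 0.0]
force: [0.2, 0.5, 0.9]
opening: 0.0639
grasp_force: 0.0
```

>>> jog_arm:
  commands:
    - [[0, 0, 0], [0, 0, 0], 1]
    - [[0, 0, 0], [0, 0, 0], 1]
    - [[0, 0, 0], [0, 0, 0], 1]
    - [[0, 0, 0], [0, 0, 0], 1]
    - [[0, 0, 0], [0, 0, 0], 1]
    - [[0, 0, 0], [0, 0, 0], 1]
    - [[0, 0, 0], [0, 0, 0], 1]
    - [[0, 0, 0], [0, 0, 0], 1]

```text
t: 5.15
eef_pos: [0.6342, 0.0622, 0.087]
tcp_rot: [0.001, 0.751, 0.66, 0.001]
force: [-3.2, -0.6, 5.9]
opening: 0.0545
grasp_force: 63.1
```

>>> jog_arm:
  commands:
    - [[0, 0, 0], [0, 0, -0.5], 1]
    - [[0, 0, 0], [0, 0, -0.5], 1]
    - [[0, 0, 0], [0, 0, -0.5], 1]
    - [[0, 0, 0], [0, 0, -0.5], 1]
    - [[0, 0, 0], [0, 0, -0.5], 1]
    - [[0, 0, 0], [0, 0, 0], 1]

```text
t: 5.65
eef_pos: [0.6355, 0.0623, 0.164]
tcp_rot: [0.002, 0.751, 0.661, 0.002]
force: [0.8, -0.1, -2.5]
opening: 0.0543
grasp_force: 64.3
```

```bash
python3 -c "
from h import *
go((.4557,.0863,.16),82.8)"
```

```text
turn [ 0.06 -0.01 -0.02] shift after turn [ 0.04 -6.05  0.13] shift now [ 0.03 -6.05  0.1 ]
```

>>> jog_arm:
  commands:
    - [[0, 0, 0], [0, -0.6, 0], 1]
    - [[0, 0, 0], [0, -0.7, 0], 1]
    - [[0, 0, 0], [0, -0.7, 0], 1]
    - [[0, 0, 0], [0, -0.7, 0], 1]
    - [[0, 0, 0], [0, -0.7, 0], 1]
    - [[0, 0, 0], [0, -0.7, 0], 1]
    - [[0, 0, 0], [0, -0.7, 0], 1]
    - [[0, 0, 0], [0, -0.7, 0], 1]
    - [[0, 0, 0], [0, -0.55, 0], 1]
    - [[0, 0, 0], [0, 0, 0], 1]

```text
t: 6.48
eef_pos: [0.4499, 0.0859, 0.1597]
tcp_rot: [-0.001, 0.751, 0.661, -0.001]
force: [0.6, 0.3, -3.7]
opening: 0.0547
grasp_force: 64.5
```

>>> jog_arm:
  commands:
    - [[0, 0, 0], [0, 0, 0.4], 1]
    - [[0, 0, 0], [0, 0, 0.4], 1]
    - [[0, 0, 0], [0, 0, 0.4], 1]
    - [[0, 0, 0], [0, 0, 0.4], 1]
    - [[0, 0, 0], [0, 0, 0.4], 1]
    - [[0, 0, 0], [0, 0, 0], 1]
    - [[0, 0, 0], [0, 0, 0], 1]

```text
t: 7.07
eef_pos: [0.4535, 0.0854, 0.1]
tcp_rot: [-0.0, 0.751, 0.661, -0.0]
force: [-0.2, 0.4, -2.9]
opening: 0.0542
grasp_force: 64.5
```

```bash
python3 - <<'E'
from h import *
go((.4557,.0863,.089),82.8)
s=ctrl.sense();im=cams.capture("wrist");a=cv2.convertScaleAbs(im[...,::-1],alpha=1.3)
b=cams.capture("scene")[90:260,220:420,::-1];b=cv2.resize(b,(494,420),interpolation=2)
o=np.hstack([a[:,130:430],b]);cv2.imwrite("pics/w2.png",o);print(o.shape)
E
```

```text
turn [-0.01  0.   -0.02] shift after turn [0.04 0.07 0.37] shift now [0.04 0.07 0.37]
(420, 794, 3)
```

View pics/w2.png

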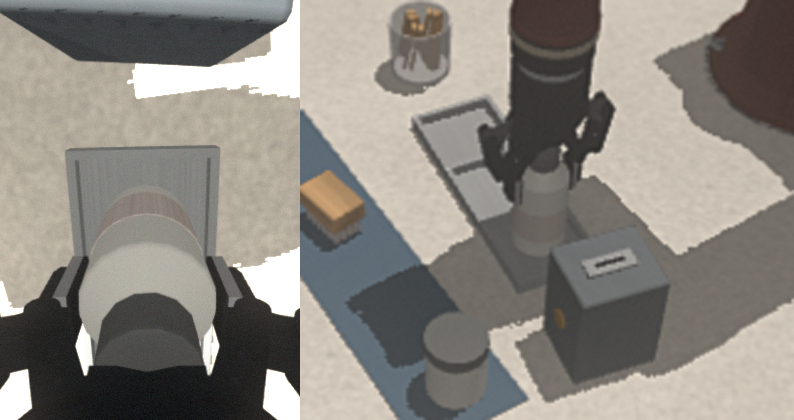

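The bottle sits over the +y compartment, centred between its walls at (68,148)–(218,148), with the coin box clear. Next I lower it, release and retreat.

>>> jog_arm:
  commands:
    - [[0, 0, 0], [0.04, 0.06, 0.15], 1]
    - [[0, 0, 0], [0, 0, 0.15], 1]
    - [[0, 0, 0], [0, 0, 0.05], 1]
    - [[0, 0, 0], [0, 0, 0], 1]
    - [[0, 0, 0], [0, 0, 0], 1]

```text
t: 7.58
eef_pos: [0.4555, 0.0864, 0.0897]
tcp_rot: [-0.0, 0.751, 0.661, -0.0]
force: [0.1, 0.7, -3.8]
opening: 0.0545
grasp_force: 64.5
```

>>> jog_arm:
  commands:
    - [[0, 0, 0], [0, 0, 0], 0]
    - [[0, 0, 0], [0, 0, 0], -0.5]
    - [[0, 0, 0], [0, 0, 0], -1]
    - [[0, 0, 0], [0, 0, 0], -1]
    - [[0, 0, 0], [0, 0, 0], -1]
    - [[0, 0, 0], [0, 0, 0], -1]
    - [[0, 0, 0], [0, 0, 0], -1]
    - [[0, 0, 0], [0, 0, 0], -1]

```text
t: 8.25
eef_pos: [0.4557, 0.0864, 0.0898]
tcp_rot: [0.0, 0.751, 0.661, 0.0]
force: [0.2, -0.2, -0.0]
opening: 0.0854
grasp_force: 0.0
```

>>> jog_arm:
  commands:
    - [[0, 0, 0], [0, 0, -0.4], -1]
    - [[0, 0, 0], [0, 0, -0.6], -1]
    - [[0, 0, 0], [0, 0, -0.8], -1]
    - [[0, 0, 0], [0, 0, -0.8], -1]
    - [[0, 0, 0], [0, 0, -0.8], -1]
    - [[0, 0, 0], [0, 0, -0.6], -1]
    - [[0, 0, 0], [0, 0, 0], -1]

```text
t: 8.83
eef_pos: [0.4576, 0.0865, 0.2132]
tcp_rot: [0.002, 0.751, 0.661, 0.002]
force: [0.6, 0.1, 0.7]
opening: 0.0852
grasp_force: 0.0
```

```bash
python3 -c "
from h import *
go((.621,.198,.20),82.8)"
```

```text
turn [ 0.06 -0.01 -0.02] shift after turn [4.37 4.94 0.44] shift now [4.38 4.93 0.47]
```

>>> jog_arm:
  commands:
    - [[0, 0, 0], [0.73, 0.82, 0], -1]
    - [[0, 0, 0], [0.73, 0.82, 0], -1]
    - [[0, 0, 0], [0.73, 0.82, 0], -1]
    - [[0, 0, 0], [0.73, 0.82, 0], -1]
    - [[0, 0, 0], [0.73, 0.82, 0], -1]
    - [[0, 0, 0], [0.73, 0.82, 0], -1]
    - [[0, 0, 0], [0, 0, 0.6], -1]
    - [[0, 0, 0], [0, 0, 0.6], -1]
    - [[0, 0, 0], [0, 0, 0.6], -1]
    - [[0, 0, 0], [0, 0, 0], -1]

```text
t: 9.67
eef_pos: [0.6164, 0.1976, 0.151]
tcp_rot: [-0.002, 0.751, 0.661, -0.003]
force: [-0.5, 0.3, -1.2]
opening: 0.0855
grasp_force: 0.0
```

```bash
python3 -c "
from h import *
go((.621,.198,.064),82.8)"
```

```text
turn [-0.08  0.03 -0.02] shift after turn [0.03 0.15 2.9 ] shift now [0.04 0.17 2.9 ]
```

>>> jog_arm:
  commands:
    - [[0, 0, 0], [0, 0, 0.5], -1]
    - [[0, 0, 0], [0, 0, 0.5], -1]
    - [[0, 0, 0], [0, 0, 0.5], -1]
    - [[0, 0, 0], [0, 0, 0.5], -1]
    - [[0, 0, 0], [0, 0, 0.5], -1]
    - [[0, 0, 0], [0, 0, 0.35], -1]
    - [[0, 0, 0], [0, 0, 0], -1]
    - [[0, 0, 0], [0, 0, 0], 1]
    - [[0, 0, 0], [0, 0, 0], 1]
    - [[0, 0, 0], [0, 0, 0], 1]

```text
t: 10.5
eef_pos: [0.6198, 0.1982, 0.0721]
tcp_rot: [0.001, 0.751, 0.661, 0.001]
force: [0.9, -1.0, 2.4]
opening: 0.0603
grasp_force: 64.2
```

>>> jog_arm:
  commands:
    - [[0, 0, 0], [0, 0, 0], 1]
    - [[0, 0, 0], [0, 0, 0], 1]
    - [[0, 0, 0], [0, 0, 0], 1]
    - [[0, 0, 0], [0, 0, 0], 1]
    - [[0, 0, 0], [0, 0, 0], 1]
    - [[0, 0, 0], [0, 0, 0], 1]

```text
t: 11.0
eef_pos: [0.6198, 0.1982, 0.072]
tcp_rot: [0.001, 0.751, 0.661, 0.001]
force: [-1.3, -1.1, 6.8]
opening: 0.0602
grasp_force: 64.2
```

>>> jog_arm:
  commands:
    - [[0, 0, 0], [0, 0, -0.3], 1]
    - [[0, 0, 0], [0, 0, -0.5], 1]
    - [[0, 0, 0], [0, 0, -0.7], 1]
    - [[0, 0, 0], [0, 0, -0.7], 1]
    - [[0, 0, 0], [0, 0, -0.8], 1]
    - [[0, 0, 0], [0, 0, -0.8], 1]
    - [[0, 0, 0], [0, 0, -0.8], 1]
    - [[0, 0, 0], [0, 0, -0.7], 1]
    - [[0, 0, 0], [0, 0, -0.4], 1]
    - [[0, 0, 0], [0, 0, 0], 1]

```text
t: 11.83
eef_pos: [0.62, 0.1983, 0.2452]
tcp_rot: [0.001, 0.751, 0.661, 0.002]
force: [0.3, 0.1, -2.6]
opening: 0.0599
grasp_force: 65.7
```

```bash
python3 -c "
from h import *
go((.444,-.005,.22),82.8)"
```

```text
turn [ 0.06 -0.02 -0.02] shift after turn [-7.46 -4.97  0.84] shift now [-7.47 -4.96  0.8 ]
```

>>> jog_arm:
  commands:
    - [[0, 0, 0], [-0.93, -0.62, 0], 1]
    - [[0, 0, 0], [-0.93, -0.62, 0], 1]
    - [[0, 0, 0], [-0.93, -0.62, 0], 1]
    - [[0, 0, 0], [-0.93, -0.62, 0], 1]
    - [[0, 0, 0], [-0.93, -0.62, 0], 1]
    - [[0, 0, 0], [-0.93, -0.62, 0], 1]
    - [[0, 0, 0], [-0.93, -0.62, 0], 1]
    - [[0, 0, 0], [-0.93, -0.62, 0], 1]
    - [[0, 0, 0], [0, 0, 0], 1]
    - [[0, 0, 0], [0, 0, 0], 1]

```text
t: 12.67
eef_pos: [0.4415, -0.0054, 0.2411]
tcp_rot: [-0.0, 0.752, 0.66, -0.0]
force: [1.0, 0.2, -3.1]
opening: 0.0605
grasp_force: 66.1
```

```bash
python3 -c "
from h import *
go((.444,-.005,.0735),82.8)"
```

```text
turn [-0.01 -0.   -0.05] shift after turn [0.02 0.08 5.59] shift now [0.02 0.08 5.59]
```

>>> jog_arm:
  commands:
    - [[0, 0, 0], [0, 0, 0.6], 1]
    - [[0, 0, 0], [0, 0, 0.7], 1]
    - [[0, 0, 0], [0, 0, 0.7], 1]
    - [[0, 0, 0], [0, 0, 0.7], 1]
    - [[0, 0, 0], [0, 0, 0.7], 1]
    - [[0, 0, 0], [0, 0, 0.7], 1]
    - [[0, 0, 0], [0, 0, 0.5], 1]
    - [[0, 0, 0], [0, 0, 0.3], 1]
    - [[0, 0, 0], [0, 0, 0], 1]
    - [[0, 0, 0], [0, 0, 0], 1]

```text
t: 13.5
eef_pos: [0.4428, -0.0041, 0.0942]
tcp_rot: [-0.0, 0.751, 0.661, -0.0]
force: [0.4, 0.2, -2.7]
opening: 0.0602
grasp_force: 66.2
```

```bash
python3 -c "
from h import *
go((.444,-.005,.0735),82.8)"
```

```text
turn [-0.01 -0.   -0.02] shift after turn [-0.03  0.04  0.69] shift now [-0.03  0.04  0.69]
```

>>> jog_arm:
  commands:
    - [[0, 0, 0], [0, 0.04, 0.25], 1]
    - [[0, 0, 0], [0, 0, 0.2], 1]
    - [[0, 0, 0], [0, 0, 0.15], 1]
    - [[0, 0, 0], [0, 0, 0.05], 1]
    - [[0, 0, 0], [0, 0, 0], 1]
    - [[0, 0, 0], [0, 0, 0], 1]

```text
t: 14.0
eef_pos: [0.444, -0.0046, 0.0748]
tcp_rot: [-0.0, 0.751, 0.661, -0.0]
force: [0.3, -0.0, -3.0]
opening: 0.0602
grasp_force: 66.2
```

>>> jog_arm:
  commands:
    - [[0, 0, 0], [0, 0, 0], 0]
    - [[0, 0, 0], [0, 0, 0], -0.5]
    - [[0, 0, 0], [0, 0, 0], -1]
    - [[0, 0, 0], [0, 0, 0], -1]
    - [[0, 0, 0], [0, 0, 0], -1]
    - [[0, 0, 0], [0, 0, 0], -1]
    - [[0, 0, 0], [0, 0, 0], -1]

```text
t: 14.58
eef_pos: [0.444, -0.0046, 0.0749]
tcp_rot: [0.0, 0.751, 0.661, 0.0]
force: [0.2, 0.1, 0.9]
opening: 0.0854
grasp_force: 0.0
```

>>> jog_arm:
  commands:
    - [[0, 0, 0], [0, 0, -0.4], -1]
    - [[0, 0, 0], [0, 0, -0.6], -1]
    - [[0, 0, 0], [0, 0, -0.8], -1]
    - [[0, 0, 0], [0, 0, -0.8], -1]
    - [[0, 0, 0], [0, 0, -0.8], -1]
    - [[0, 0, 0], [0, 0, -0.8], -1]
    - [[0, 0, 0], [0, 0, 0], -1]

```text
t: 15.17
eef_pos: [0.4462, -0.005, 0.2048]
tcp_rot: [0.002, 0.751, 0.661, 0.002]
force: [0.4, -0.0, 0.2]
opening: 0.0855
grasp_force: 0.0
```

```bash
python3 -c "
from h import *
go((.626,-.055,.20),100.5)"
```

```text
turn [ 0.07  0.01 -3.56] shift after turn [-2.73  5.59  0.16] shift now [-0.89  6.16  0.2 ]
```

>>> jog_arm:
  commands:
    - [[0, 0, 0], [-0.15, 0.7, 0], -1]
    - [[0, 0, 0], [-0.15, 0.9, 0], -1]
    - [[0, 0, 0], [-0.15, 0.9, 0], -1]
    - [[0, 0, 0], [-0.15, 0.9, 0], -1]
    - [[0, 0, 0], [-0.15, 0.9, 0], -1]
    - [[0, 0, 0], [-0.15, 0.9, 0], -1]
    - [[0, 0, -0.9], [0, 0.85, 0], -1]
    - [[0, 0, -0.9], [0, 0, 0], -1]
    - [[0, 0, -0.9], [0, 0, 0], -1]
    - [[0, 0, -0.85], [0, 0, 0], -1]

```text
t: 16.0
eef_pos: [0.6206, -0.0545, 0.1996]
tcp_rot: [-0.001, 0.638, 0.77, -0.0]
force: [0.9, -0.0, 0.7]
opening: 0.0856
grasp_force: 0.0
```

>>> jog_arm:
  commands:
    - [[0, 0, 0], [0, 0, 0.6], -1]
    - [[0, 0, 0], [0, 0, 0.7], -1]
    - [[0, 0, 0], [0, 0, 0.6], -1]
    - [[0, 0, 0], [0, 0, 0.6], -1]
    - [[0, 0, 0], [0, 0, 0], -1]
    - [[0, 0, 0], [0, 0, 0], -1]

```text
t: 16.5
eef_pos: [0.6197, -0.0543, 0.1248]
tcp_rot: [-0.001, 0.64, 0.769, -0.001]
force: [-0.2, 0.3, -0.0]
opening: 0.0854
grasp_force: 0.0
```

```bash
python3 -c "
from h import *
go((.626,-.055,.039),100.5)"
```

```text
turn [-0.03 -0.01 -0.01] shift after turn [-0.06  0.2   2.86] shift now [-0.06  0.21  2.86]
```

>>> jog_arm:
  commands:
    - [[0, 0, 0], [-0.06, 0.2, 0.4], -1]
    - [[0, 0, 0], [0, 0, 0.5], -1]
    - [[0, 0, 0], [0, 0, 0.5], -1]
    - [[0, 0, 0], [0, 0, 0.5], -1]
    - [[0, 0, 0], [0, 0, 0.5], -1]
    - [[0, 0, 0], [0, 0, 0.3], -1]
    - [[0, 0, 0], [0, 0, 0.1], -1]
    - [[0, 0, 0], [0, 0, 0], -1]
    - [[0, 0, 0], [0, 0, 0], -1]

```text
t: 17.25
eef_pos: [0.6275, -0.0553, 0.0425]
tcp_rot: [0.0, 0.64, 0.768, 0.0]
force: [-0.3, -0.3, 0.3]
opening: 0.0855
grasp_force: 0.0
```

```bash
python3 -c "
from h import *
go((.626,-.055,.039),100.5)"
```

```text
turn [ 0.01  0.   -0.01] shift after turn [ 0.02 -0.05  0.12] shift now [ 0.02 -0.05  0.12]
```

>>> jog_arm:
  commands:
    - [[0, 0, 0], [0, -0.05, 0.12], -1]
    - [[0, 0, 0], [0, 0, 0], 1]
    - [[0, 0, 0], [0, 0, 0], 1]
    - [[0, 0, 0], [0, 0, 0], 1]
    - [[0, 0, 0], [0, 0, 0], 1]
    - [[0, 0, 0], [0, 0, 0], 1]
    - [[0, 0, 0], [0, 0, 0], 1]
    - [[0, 0, 0], [0, 0, 0], 1]
    - [[0, 0, 0], [0, 0, 0], 1]
    - [[0, 0, 0], [0, 0, 0], 1]

```text
t: 18.08
eef_pos: [0.6257, -0.0555, 0.0388]
tcp_rot: [0.0, 0.64, 0.768, 0.0]
force: [-0.8, -0.0, 5.8]
opening: 0.0433
grasp_force: 62.1
```

>>> jog_arm:
  commands:
    - [[0, 0, 0], [0, 0, 0], 1]
    - [[0, 0, 0], [0, 0, -0.3], 1]
    - [[0, 0, 0], [0, 0, -0.5], 1]
    - [[0, 0, 0], [0, 0, -0.7], 1]
    - [[0, 0, 0], [0, 0, -0.7], 1]
    - [[0, 0, 0], [0, 0, -0.7], 1]
    - [[0, 0, 0], [0, 0, -0.7], 1]
    - [[0, 0, 0], [0, 0, -0.6], 1]
    - [[0, 0, 0], [0, 0, 0], 1]
    - [[0, 0, 0], [0, 0, 0], 1]

```text
t: 18.92
eef_pos: [0.6258, -0.0555, 0.1651]
tcp_rot: [0.001, 0.64, 0.769, 0.0]
force: [-0.1, 0.1, -1.9]
opening: 0.0433
grasp_force: 61.3
```

```bash
python3 -c "
from h import *
go((.432,-.097,.16),82.8)"
```

```text
turn [0.02 0.   3.53] shift after turn [-2.18 -6.24  0.17] shift now [-0.19 -6.6   0.16]
```

>>> jog_arm:
  commands:
    - [[0, 0, 0.9], [0, 0, 0], 1]
    - [[0, 0, 0.9], [0, 0, 0], 1]
    - [[0, 0, 0.9], [0, 0, 0], 1]
    - [[0, 0, 0.83], [-0.2, -0.7, 0], 1]
    - [[0, 0, 0], [-0.33, -0.9, 0], 1]
    - [[0, 0, 0], [-0.33, -0.9, 0], 1]
    - [[0, 0, 0], [-0.33, -0.9, 0], 1]
    - [[0, 0, 0], [-0.33, -0.9, 0], 1]
    - [[0, 0, 0], [-0.33, -0.9, 0], 1]
    - [[0, 0, 0], [-0.33, -0.9, 0], 1]

```text
t: 19.75
eef_pos: [0.4334, -0.0986, 0.1628]
tcp_rot: [-0.001, 0.75, 0.661, -0.001]
force: [0.3, -0.4, -0.8]
opening: 0.0431
grasp_force: 61.4
```

>>> jog_arm:
  commands:
    - [[0, 0, 0], [0, 0, 0], 1]
    - [[0, 0, 0], [0, 0, 0.4], 1]
    - [[0, 0, 0], [0, 0, 0.6], 1]
    - [[0, 0, 0], [0, 0, 0.6], 1]
    - [[0, 0, 0], [0, 0, 0.6], 1]
    - [[0, 0, 0], [0, 0, 0.6], 1]
    - [[0, 0, 0], [0, 0, 0.2], 1]
    - [[0, 0, 0], [0, 0, 0], 1]
    - [[0, 0, 0], [0, 0, 0], 1]

```text
t: 20.5
eef_pos: [0.4355, -0.0987, 0.074]
tcp_rot: [-0.001, 0.75, 0.661, -0.0]
force: [0.3, -0.3, -1.0]
opening: 0.043
grasp_force: 61.6
```

```bash
python3 -c "
from h import *
go((.432,-.097,.0415),82.8)"
```

```text
turn [-0.01 -0.   -0.  ] shift after turn [ 0.04 -0.12  1.08] shift now [ 0.04 -0.12  1.08]
```

>>> jog_arm:
  commands:
    - [[0, 0, 0], [0.04, -0.12, 0.3], 1]
    - [[0, 0, 0], [0, 0, 0.3], 1]
    - [[0, 0, 0], [0, 0, 0.3], 1]
    - [[0, 0, 0], [0, 0, 0.15], 1]
    - [[0, 0, 0], [0, 0, 0], 1]
    - [[0, 0, 0], [0, 0, 0], 1]
    - [[0, 0, 0], [0, 0, 0], 1]

```text
t: 21.08
eef_pos: [0.4327, -0.0974, 0.043]
tcp_rot: [0.0, 0.75, 0.661, 0.0]
force: [-0.6, 0.3, -1.1]
opening: 0.0431
grasp_force: 61.6
```

>>> jog_arm:
  commands:
    - [[0, 0, 0], [0, 0, 0], -0.2]
    - [[0, 0, 0], [0, 0, 0], -0.4]
    - [[0, 0, 0], [0, 0, 0], -0.4]
    - [[0, 0, 0], [0, 0, 0], -0.4]
    - [[0, 0, 0], [0, 0, 0], -0.4]

```text
t: 21.5
eef_pos: [0.4325, -0.0973, 0.0428]
tcp_rot: [0.0, 0.75, 0.661, 0.0]
force: [-0.5, 0.4, 0.1]
opening: 0.0598
grasp_force: 0.0
```

>>> jog_arm:
  commands:
    - [[0, 0, 0], [0, 0, -0.4], -0.4]
    - [[0, 0, 0], [0, 0, -0.7], -0.4]
    - [[0, 0, 0], [0, 0, -0.8], -0.6]
    - [[0, 0, 0], [0, 0, -0.8], -1]
    - [[0, 0, 0], [0, 0, -0.8], -1]
    - [[0, 0, 0], [0, 0, -0.5], -1]
    - [[0, 0, 0], [0, 0, 0], -1]
    - [[0, 0, 0], [0, 0, 0], -1]

```text
t: 22.17
eef_pos: [0.4329, -0.0975, 0.1632]
tcp_rot: [0.001, 0.75, 0.661, 0.0]
force: [0.1, 1.3, -0.4]
opening: 0.0853
grasp_force: 0.0
```

```bash
python3 -c "
from h import *
go((.6435,-.1745,.16),82.8)"
```

```text
turn [ 0.02  0.01 -0.  ] shift after turn [-1.67  7.29  0.11] shift now [-1.67  7.29  0.12]
```

>>> jog_arm:
  commands:
    - [[0, 0, 0], [-0.21, 0.91, 0], -1]
    - [[0, 0, 0], [-0.21, 0.91, 0], -1]
    - [[0, 0, 0], [-0.21, 0.91, 0], -1]
    - [[0, 0, 0], [-0.21, 0.91, 0], -1]
    - [[0, 0, 0], [-0.21, 0.91, 0], -1]
    - [[0, 0, 0], [-0.21, 0.91, 0], -1]
    - [[0, 0, 0], [-0.21, 0.91, 0], -1]
    - [[0, 0, 0], [-0.21, 0.91, 0], -1]
    - [[0, 0, 0], [0, 0, 0], -1]
    - [[0, 0, 0], [0, 0, 0], -1]

```text
t: 23.0
eef_pos: [0.6427, -0.1748, 0.16]
tcp_rot: [-0.001, 0.75, 0.661, -0.001]
force: [-0.3, 0.4, 0.0]
opening: 0.0854
grasp_force: 0.0
```

```bash
python3 - <<'E'
from h import *
go((.6435,-.1745,.036),82.8)
s=ctrl.sense();W=model("wrist",s)
a=cv2.convertScaleAbs(cams.capture("wrist")[...,::-1],alpha=1.4);cv2.imwrite("pics/w3f.png",a)
b=cams.capture("top")[210:330,200:480,::-1];b=cv2.resize(b,(0,0),fx=1.5,fy=1.5,interpolation=2)
cv2.imwrite("pics/w3.png",np.vstack([np.hstack([a]),cv2.copyMakeBorder(b,0,0,0,140,0)]))
print(project(W,[(.444,-.005,.079)]))
E
```

```text
turn [-0.03 -0.01 -0.  ] shift after turn [0.01 0.02 4.13] shift now [0.01 0.04 4.13]
[[-90.17442668  -7.22304729]]
```

View pics/w3.png

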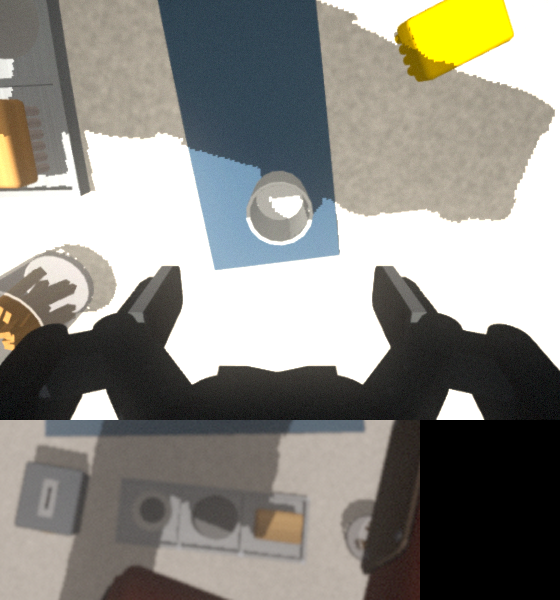

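Bottle, tub and brush are each in their own compartment (top inset: bottle (152,510), tub (215,517), brush (279,525)). The cup rim at (280,207) lies between the jaws. I'll check the positions of the lid and the cup.

```bash
python3 - <<'E'
from h import *
print(at_z(model("top"),[(200+215/1.5,210+97/1.5)],.079), at_z(model("wrist",ctrl.sense()),[(280,208)],.053))
E
```

```text
[[ 0.445891   -0.00341015  0.079     ]] [[ 0.64349233 -0.17270133  0.053     ]]
```

>>> jog_arm:
  commands:
    - [[0, 0, 0], [0, 0.03, 0.5], -1]
    - [[0, 0, 0], [0, 0, 0.6], -1]
    - [[0, 0, 0], [0, 0, 0.6], -1]
    - [[0, 0, 0], [0, 0, 0.6], -1]
    - [[0, 0, 0], [0, 0, 0.6], -1]
    - [[0, 0, 0], [0, 0, 0.5], -1]
    - [[0, 0, 0], [0, 0, 0.3], -1]
    - [[0, 0, 0], [0, 0, 0.2], -1]
    - [[0, 0, 0], [0, 0, 0], -1]
    - [[0, 0, 0], [0, 0, 0], -1]

```text
t: 23.93
eef_pos: [0.6436, -0.1748, 0.0462]
tcp_rot: [0.0, 0.75, 0.661, 0.0]
force: [-0.5, -0.0, 0.1]
opening: 0.0853
grasp_force: 0.0
```

>>> jog_arm:
  commands:
    - [[0, 0, 0], [0.05, 0, 0.33], -1]
    - [[0, 0, 0], [0, 0, 0], -1]
    - [[0, 0, 0], [0, 0, 0], 1]
    - [[0, 0, 0], [0, 0, 0], 1]
    - [[0, 0, 0], [0, 0, 0], 1]
    - [[0, 0, 0], [0, 0, 0], 1]
    - [[0, 0, 0], [0, 0, 0], 1]
    - [[0, 0, 0], [0, 0, 0], 1]
    - [[0, 0, 0], [0, 0, 0], 1]
    - [[0, 0, 0], [0, 0, 0], 1]

```text
t: 24.77
eef_pos: [0.6442, -0.1734, 0.0365]
tcp_rot: [0.0, 0.75, 0.661, 0.0]
force: [-1.2, 1.3, 5.1]
opening: 0.0482
grasp_force: 61.7
```

>>> jog_arm:
  commands:
    - [[0, 0, 0], [0, 0, 0], 1]
    - [[0, 0, 0], [0, 0, -0.4], 1]
    - [[0, 0, 0], [0, 0, -0.7], 1]
    - [[0, 0, 0], [0, 0, -0.8], 1]
    - [[0, 0, 0], [0, 0, -0.8], 1]
    - [[0, 0, 0], [0, 0, -0.8], 1]
    - [[0, 0, 0], [0, 0, -0.8], 1]
    - [[0, 0, 0], [0, 0, -0.7], 1]
    - [[0, 0, 0], [0, 0, 0], 1]
    - [[0, 0, 0], [0, 0, 0], 1]

```text
t: 25.6
eef_pos: [0.6446, -0.1736, 0.1876]
tcp_rot: [0.001, 0.75, 0.661, 0.001]
force: [-0.5, -0.7, -0.5]
opening: 0.0478
grasp_force: 61.8
```

```bash
python3 -c "
from h import *
go((.445,-.0055,.18),82.8)"
```

```text
turn [ 0.03  0.01 -0.  ] shift after turn [ 4.73 -7.3   0.25] shift now [ 4.72 -7.3   0.23]
```

>>> jog_arm:
  commands:
    - [[0, 0, 0], [0.59, -0.91, 0], 1]
    - [[0, 0, 0], [0.59, -0.91, 0], 1]
    - [[0, 0, 0], [0.59, -0.91, 0], 1]
    - [[0, 0, 0], [0.59, -0.91, 0], 1]
    - [[0, 0, 0], [0.59, -0.91, 0], 1]
    - [[0, 0, 0], [0.59, -0.91, 0], 1]
    - [[0, 0, 0], [0.59, -0.91, 0], 1]
    - [[0, 0, 0], [0.59, -0.91, 0], 1]
    - [[0, 0, 0], [0, 0, 0], 1]
    - [[0, 0, 0], [0, 0, 0], 1]

```text
t: 26.43
eef_pos: [0.4433, -0.0045, 0.1853]
tcp_rot: [-0.001, 0.75, 0.662, -0.0]
force: [0.8, -1.7, -0.5]
opening: 0.0481
grasp_force: 62.0
```

>>> jog_arm:
  commands:
    - [[0, 0, 0], [0, 0, 0.4], 1]
    - [[0, 0, 0], [0, 0, 0.5], 1]
    - [[0, 0, 0], [0, 0, 0.5], 1]
    - [[0, 0, 0], [0, 0, 0.3], 1]
    - [[0, 0, 0], [0, 0, 0], 1]
    - [[0, 0, 0], [0, 0, 0], 1]
    - [[0, 0, 0], [0, 0, 0], 1]

```text
t: 27.02
eef_pos: [0.4455, -0.0057, 0.1352]
tcp_rot: [0.0, 0.75, 0.661, 0.0]
force: [0.2, 0.6, -1.1]
opening: 0.0484
grasp_force: 62.0
```

```bash
python3 - <<'E'
from h import *
go((.445,-.0045,.1135),82.8)
a=cv2.convertScaleAbs(cams.capture("wrist")[:,130:430,::-1],alpha=1.3)
b=cv2.resize(cams.capture("scene")[90:260,220:420,::-1],(494,420),interpolation=2)
cv2.imwrite("pics/w4.png",np.hstack([a,b]))
E
```

```text
turn [ 0.01  0.   -0.01] shift after turn [ 0.04 -0.02  0.72] shift now [ 0.04 -0.02  0.72]
```

View pics/w4.png

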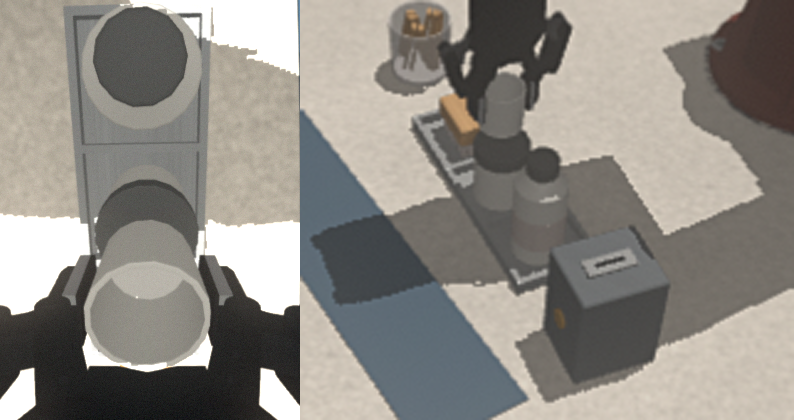

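The cup is level at (147,315) and directly over the tub lid at (147,215), so I'll set it down.

>>> jog_arm:
  commands:
    - [[0, 0, 0], [0.03, 0, 0.25], 1]
    - [[0, 0, 0], [0, 0, 0.2], 1]
    - [[0, 0, 0], [0, 0, 0.15], 1]
    - [[0, 0, 0], [0, 0, 0.1], 1]
    - [[0, 0, 0], [0, 0, 0.03], 1]
    - [[0, 0, 0], [0, 0, 0], 1]
    - [[0, 0, 0], [0, 0, 0], 1]

```text
t: 27.7
eef_pos: [0.445, -0.0045, 0.1128]
tcp_rot: [-0.0, 0.75, 0.661, -0.0]
force: [0.5, 0.4, 0.3]
opening: 0.048
grasp_force: 62.0
```

>>> jog_arm:
  commands:
    - [[0, 0, 0], [0, 0, 0], -0.2]
    - [[0, 0, 0], [0, 0, 0], -0.4]
    - [[0, 0, 0], [0, 0, 0], -0.7]
    - [[0, 0, 0], [0, 0, 0], -1]
    - [[0, 0, 0], [0, 0, 0], -1]
    - [[0, 0, 0], [0, 0, 0], -1]
    - [[0, 0, 0], [0, 0, 0], -1]

```text
t: 28.28
eef_pos: [0.4451, -0.0045, 0.1129]
tcp_rot: [0.0, 0.75, 0.661, 0.0]
force: [-0.2, -0.5, 0.4]
opening: 0.0851
grasp_force: 0.0
```

>>> jog_arm:
  commands:
    - [[0, 0, 0], [0, 0, -0.3], -1]
    - [[0, 0, 0], [0, 0, -0.5], -1]
    - [[0, 0, 0], [0, 0, -0.7], -1]
    - [[0, 0, 0], [0, 0, -0.8], -1]
    - [[0, 0, 0], [0, 0, -0.8], -1]
    - [[0, 0, 0], [0, 0, -0.8], -1]
    - [[0, 0, 0], [0, 0, -0.5], -1]
    - [[0, 0, 0], [0, 0, 0], -1]

```text
t: 28.95
eef_pos: [0.4467, -0.0048, 0.2486]
tcp_rot: [0.002, 0.75, 0.661, 0.002]
force: [-0.2, 0.3, -1.2]
opening: 0.0855
grasp_force: 0.0
```

>>> jog_arm:
  commands:
    - [[0, 0, 0], [-0.8, 0, 0], -1]
    - [[0, 0, 0], [-0.9, 0, 0], -1]
    - [[0, 0, 0], [-0.9, 0, 0], -1]
    - [[0, 0, 0], [-0.9, 0, 0], -1]
    - [[0, 0, 0], [-0.9, 0, 0], -1]
    - [[0, 0, 0], [-0.9, 0, 0], -1]
    - [[0, 0, 0], [-0.9, 0, 0], -1]
    - [[0, 0, 0], [-0.6, 0, 0], -1]
    - [[0, 0, 0], [0, 0, 0], -1]
    - [[0, 0, 0], [0, 0, 0], -1]

```text
t: 29.78
eef_pos: [0.419, -0.2073, 0.2445]
tcp_rot: [-0.0, 0.751, 0.66, -0.0]
force: [-0.5, 0.4, -0.7]
opening: 0.0852
grasp_force: 0.0
```

```bash
python3 - <<'E'
from h import *
f=lambda c,w:cv2.resize(c[...,::-1],(w,420),interpolation=2)
cv2.imwrite("pics/w5.png",np.hstack([f(cams.capture("top")[220:325,260:340+80],400),f(cams.capture("scene")[90:258,230:390],400)]))
E
```

```text
(no output)
```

View pics/w5.png

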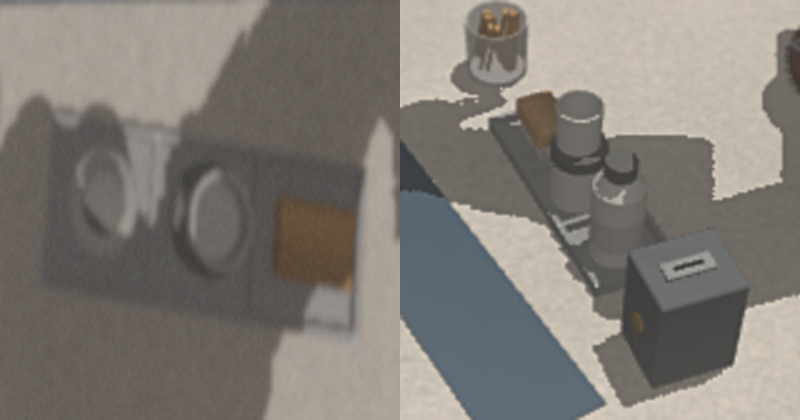

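```bash
python3 - <<'E'
from h import *
T=model("top")
c=np.array([.444,-.005]);th=-.126;R=np.array([[np.cos(th),-np.sin(th)],[np.sin(th),np.cos(th)]])
for n,p,z in(("brush",(260+315/2.5,280.5),.049),("cup",(260+219/2.5,275),.129),("cap",(260+105/2.5,220+190/4),.134)):
    print(n,((at_z(T,[p],z)[0][:2]-c)@R).round(4))
E
```

```text
brush [ 0.0014 -0.0933]
cup [ 0.0014 -0.001 ]
cap [0.0045 0.0902]
```

All four items are within tolerance and clear of the gripper, so I'm handing in.

```bash
python3 -c "
from bench import ctrl
print(ctrl.hand_in())"
```

```text
the job is handed in; nothing more can be done
None
```

I handed the job in at about 30 s of the 112 s allowed: bottle by the coin box, tub in the middle with the cup mouth up on its lid, and brush bristles down at the far end, each measured within 5 mm of its target; the verdict itself was not reported back.

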